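# Feel for the release notch of a pattern clamp and press its key

### The arm

A 6-joint arm with a two-finger parallel gripper is mounted at the origin on the work surface. World frame = base frame: x ahead of the robot, y to its left, z up, the work surface at z = 0. Lengths are in m, angles in rad, forces in N, time in s.
With the tool pointing down it reaches from about 0.35 to 0.85 m from the base axis. Payload 8.1 kg.
Tool frame: the origin (TCP) lies at the very end of the fingers, on their centre line; the grasp point (between the pads) lies 19 mm behind it; z points along the fingers, x is the direction in which the jaws open and shut, and the axes are right-handed (so a half turn about z gives the same grasp; the last joint's range is limited). The gripper opens to 93 mm and grips with 3 to 60 N. Pads are 15 mm wide; open, the fingers measure 128 mm over their backs; the gripper's body (75 mm by 188 mm) begins 65 mm behind the grasp point.
Start: joints at [-1.289, 0.13, 1.488, -0, 1.523, -0.085], TCP at [0.215, -0.56, 0.219] pointing down, gripper open.
Joint ranges: [-2.96, 2.96], [-0.89, 2.26], [0.02, 2.5], [-1.34, 4.48], [0, 2.73], [-2.66, 2.66]. Speed limits (rad/s): [2.39, 2.39, 2.79, 3.14, 3.14, 3.14].

### API

Orientations are given as [roll, pitch, yaw] about the fixed x, y, z axes, in that order (R = Rz(yaw) Ry(pitch) Rx(roll)).
In Python, from workcell import env gives the robot as it stands. Calls block until the motion is done:
- env.move_pose(position, orientation): joint-space move of the TCP to a pose.
- env.line_to(position, orientation=None, velocity=0.15): straight line of the TCP; orientation=None keeps the orientation; velocity is the mean speed in m/s.
- env.move_j(angles): joint-space move.
- env.command_gripper(opening, strength=None): finger opening in m; strength is the grip in N (None keeps the last); returns when the fingers have stopped.
- env.dwell(seconds).
- env.solve_ik(position, orientation): joint angles nearest the present ones, or None.
- env.observe(): the state.
- env.get_image(name): name is "side" or "top"; returns the picture (420x560x3 uint8, red, green, blue); there is no depth.
- env.camera_info(name): a dict with "intrinsics" (3x3 intrinsics, pixels), "k1" (the pictures are not rectified: a ray, as slopes to the right and down, at radius r is drawn at 1 + k1 r^2 times it, then the intrinsics apply), "extrinsics" (4x4, takes a point from camera to world coordinates). Camera axes: x right, y down, z forward; pixel columns grow to the right and rows downward; lengths in m; the calibration is good to about 2 mm. A picture is of the moment at which its call begins. camera_info takes no time and is no camera call.
A pose or a line that the arm cannot do raises env.MotionError and nothing moves.
- env.hand_in(): hands the job in, once; it reports no verdict.
The state is a dict: "t": time; "q": joint angles; "qd": joint speeds; "effort": joint torques, N m; "tool_pos": TCP position; "eef_rot": TCP orientation; "force": force on the tool from outside, world axes, zero at the start; "torque": the same for the moment, N m; "grip_width": finger opening in m.
Only numpy, scipy, OpenCV 4.12 (cv2) and the standard library are available. Lean on these libraries where they do the work, as an engineer would, in place of code of your own. Each camera call takes 0.05 s, during which the arm holds its last target.

### The job

With the gripper shut, put the fingertip on the red block on top of the clamp bar, then slide it along the bar's top edge, feeling its way, until it finds the notch, and press the key inside the notch fully down so that it stays down and the clamp jaw lifts; then draw back clear. Only press, grasp nothing, and leave the shoe last, marker, pliers and tin where they are.

Things in the scene. Friction and masses are not known exactly. Their poses are not given: they have to be found in the camera images.
- bar_top (a point): Middle of the top edge of a straight aluminium bar, 40 mm above the table; bar 30 mm wide (x), 490 mm long (y), z up, fixed. The edge is flat within 0.5 mm save for one notch: a gap 50 mm long along y, full width, upright end walls. Its middle lies somewhere from y = -70 to +35 mm in this frame, other in each run: find it by feel or sight
- board: Fixed plywood board that carries the bar along its near edge; origin on the table under bar_top, same axes; 12 mm thick, from x = -15 to 285 mm, 500 mm along y, a pattern card on top
- start_top (a point): Middle of the top of the red block, which is part of the bar: 26 mm along y, 31 mm along x, flush with the top edge, at y = +108 mm of bar_top (spans y = 95 to 121). From it the plain edge runs in this frame's -y direction for at least 35 mm before the notch begins
- key (a joint): How far the dark grey key in the notch is pressed straight down, m: 0 at the start, 0.006 at its stop. Takes about 4 N, no return spring, stays where left. It fills the notch's floor (47 mm along the bar, 26 mm across); its flat top is at first 8 mm below the bar's top edge (32 mm above the table)
- jaw (a joint): How far the clamp jaw has lifted, in m: 0 at the start; driven by the key, it rises as far as the key is pressed, 0.006 when fully released. A thin steel strip on the bar's +x side (x = 17 to 43 mm, 300 mm long, somewhere within y = -220 to 185 mm of bar_top), its top 19 mm above the table
- last_mid (a point): Middle of a loose beech shoe last, 40 mm above its flat sole; 252 mm long along its x, 84 mm wide, up to 102 mm high; stands on the pattern card beyond the bar. Leave alone
- marker_mid (a point): Middle of a loose marker pen, 140 mm long along its x, 15 mm thick, lying on the table on the robot's side of the bar. Leave alone
- pliers_mid (a point): Middle of loose pliers with red handles, 195 mm long along its x, 76 mm wide, 16 mm high, lying on the table to the right of the board. Leave alone
- tin_mid (a point): Middle of a loose round brass tin, 72 mm across, 30 mm high, standing on the table to the left of the board. Leave alone

How it is judged:
On the way, in this order (a step that is already met when the one before it is completed fails the run):
1. a fingertip rests on the red block, the key not yet pressed (contact force between the fingers and start above 0.3 N and value of joint key below 0.001 m), for 0.1 s.
2. the fingertip touches the top edge beyond the red block, the key not yet pressed ((contact force between the fingers and strip_c0 above 0.3 N or contact force between the fingers and strip_c1 above 0.3 N) and contact force between the fingers and start below 0.05 N and value of joint key below 0.001 m), for 0.1 s.
3. the key is pressed fully down by the fingers (contact force between the fingers and key above 0.3 N and value of joint key above 0.0045 m), for 0.05 s.
At the end, for the whole second after the job is handed in: the key is at least 4.5 of its 6 mm down and stays there by itself, the jaw is at least 4 mm up, and the last, marker, pliers and tin are within 20 mm of where they stood (value of joint key above 0.0045 m and value of joint jaw above 0.004 m and distance of each of last_mid, marker_mid, pliers_mid, tin_mid from where it was at the start of the episode below 0.02 m); the robot touches nothing.
It fails at once if the last, marker, pliers or tin is knocked, lifted or carried more than 20 mm (distance of any of last_mid, marker_mid, pliers_mid, tin_mid from where it was at the start of the episode above 0.02 m).
It also fails if it takes over 72 s, if anything falls off the work surface, if the arm or the gripper's body presses on something with over 40 N, if the wrist force passes 120 N, or if a joint passes its speed limit or range.

## Working session

There is one attempt and no reset: what is moved stays moved. The work goes in short steps, each a Python script; the robot and the scene stay as the last script left them, time stands still between calls to the robot, and variables do not carry over. Pictures are saved under pics/ and viewed, and the job is handed in when it is done.

```bash
ls; mkdir -p pics; python3 - <<'E'
from workcell import env
import cv2
o=env.observe();print(o)
for n in("top","side"):
    cv2.imwrite(f"pics/{n}0.png",env.get_image(n)[:,:,::-1]);print(n,env.camera_info(n))
E
```

```text
pics
{'t': 0.0, 'q': array([-1.28937780e+00,  1.31176779e-01,  1.48927349e+00,  2.49091573e-06,
        1.52297678e+00, -8.54397989e-02]), 'qd': array([ 0.00167368, -0.00102967,  0.00026916,  0.00064339,  0.00110566,
       -0.00188792]), 'effort': array([ 1.51317778e-03, -5.59836352e+01, -4.91766894e+01,  7.65685178e-02,
        3.51991039e-02, -1.39072854e-04]), 'tool_pos': array([ 0.21505337, -0.55953304,  0.21758129]), 'eef_rot': array([-3.14143363e+00,  1.82749674e-03, -1.20393798e+00]), 'force': array([-0.87159049,  0.01270186, -0.12038489]), 'torque': array([ 0.05203377, -0.02064283, -0.00337498]), 'grip_width': 0.09315186464691211}
top {'intrinsics': array([[461.8198915 ,   0.        , 275.95076063],
       [  0.        , 461.8198915 , 213.09916117],
       [  0.        ,   0.        ,   1.        ]]), 'k1': -0.04399723281778913, 'extrinsics': array([[-0.01088464, -0.99546926,  0.09445889,  0.45713909],
       [-0.99993498,  0.01051465, -0.00441379,  0.02662899],
       [ 0.00340059, -0.09450079, -0.99551898,  1.34262736],
       [ 0.        ,  0.        ,  0.        ,  1.        ]])}
side {'intrinsics': array([[405.59490295,   0.        , 281.19177746],
       [  0.        , 405.59490295, 216.29315019],
       [  0.        ,   0.        ,   1.        ]]), 'k1': -0.02417955684245234, 'extrinsics': array([[-0.85829939, -0.31970837,  0.4013835 ,  0.19860688],
       [-0.51314103,  0.53916699, -0.66782126,  0.65008526],
       [-0.00290469, -0.77915693, -0.62682218,  0.67784863],
       [ 0.        ,  0.        ,  0.        ,  1.        ]])}
```

View pics/top0.png

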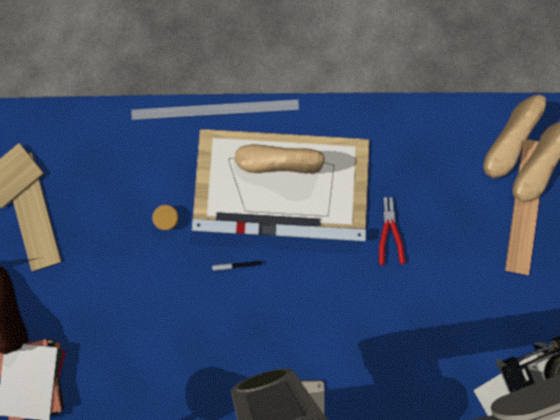

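View pics/side0.png

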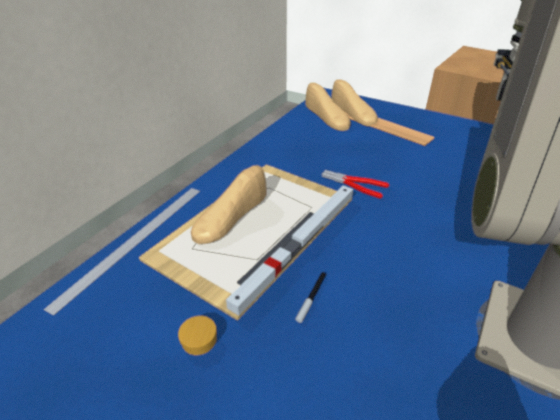

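The top view shows the bar from about (193,226) to (366,235), the red block at (241,228) and the dark notch at (267,229). The marker is at (237,266), the tin at (165,217), the pliers at (391,230) and the last at (280,158). The side view agrees. Next I'll measure them.

```bash
cat > h.py <<'E'
import numpy as np, cv2
def ray(info,uv,z):
    K=info["intrinsics"];k=info["k1"];T=info["extrinsics"]
    p=cv2.undistortPoints(np.array(uv,float).reshape(-1,1,2),K,np.array([k,0,0,0.])).reshape(-1,2)
    d=np.c_[p,np.ones(len(p))]@T[:3,:3].T; o=T[:3,3]
    s=(np.asarray(z)-o[2])/d[:,2]
    return o+d*s[:,None]
E
python3 - <<'E'
from workcell import env
from h import *
for n in("top","side"):
    im=cv2.imread(f"pics/{n}0.png");info=env.camera_info(n)
    b,g,r=[im[:,:,i].astype(int) for i in range(3)]
    red=((r>110)&(g<70)&(b<80)).astype(np.uint8)
    c,l,st,ce=cv2.connectedComponentsWithStats(red)
    for i in range(1,c):
        if st[i,4]>15: print(n,"red",st[i],ce[i],ray(info,ce[i],.04)[0].round(4))
    hsv=cv2.cvtColor(im,cv2.COLOR_BGR2HSV)
    bar=((r>130)&(b>r+8)&(b>150)).astype(np.uint8)
    c,l,st,ce=cv2.connectedComponentsWithStats(bar)
    for i in range(1,c):
        if st[i,4]>100: print(n,"bar",st[i],ce[i].round(1),ray(info,ce[i],.04)[0].round(4))
    (x0,x1,y0,y1)=(180,380,205,250) if n=="top" else (215,365,175,320)
    cv2.imwrite(f"pics/{n}crop.png",cv2.resize(im[y0:y1,x0:x1],None,fx=4,fy=4,interpolation=cv2.INTER_CUBIC))
E
```

```text
top red [379 220  26  45 415] [390.01686747 242.30843373] [ 0.4944 -0.3007  0.04  ]
top red [237 222   8  11  74] [240.12162162 227.28378378] [0.5416 0.1225 0.04  ]
top bar [259 100  39  11 163] [279.8 105. ] [0.8961 0.0062 0.04  ]
top bar [192 220  44  13 439] [214.1 225.9] [0.5461 0.1961 0.04  ]
top bar [246 223  13  11 128] [251.6 228.1] [0.5389 0.0901 0.04  ]
top bar [276 225  89  16 921] [319.6 232.3] [ 0.525  -0.1017  0.04  ]
side red [344 176  45  22 402] [364.89800995 184.85074627] [ 0.4786 -0.2676  0.04  ]
side red [264 257  17  12 102] [272.44117647 262.53921569] [0.5404 0.1195 0.04  ]
side bar [323 171  20  10 112] [332.2 175. ] [ 0.578  -0.2665  0.04  ]
side bar [292 186  61  59 824] [320.7 214.4] [ 0.5253 -0.0869  0.04  ]
side bar [  45  189  153  126 1648] [116.7 254.6] [0.8556 0.2783 0.04  ]
side bar [272 248  18  14 151] [280.8 254. ] [0.5382 0.0872 0.04  ]
side bar [227 264  47  50 769] [248.5 287. ] [0.5457 0.2048 0.04  ]
side bar [296 299  15  23 145] [303.3 310.1] [0.4202 0.1991 0.04  ]
```

View pics/topcrop.png

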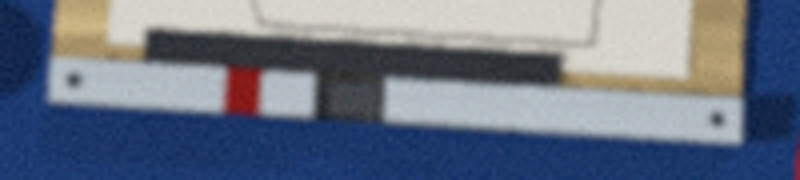

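View pics/sidecrop.png

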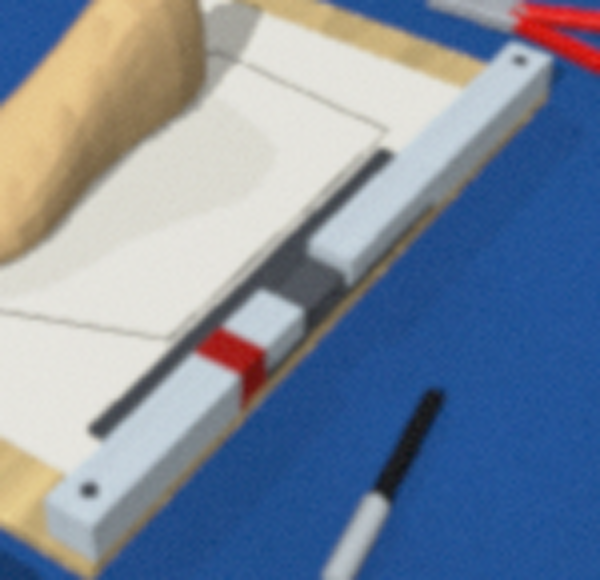

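```bash
python3 - <<'E'
from workcell import env
from h import *
f=lambda c,o:[((x+.5)/4-.5+o[0],(y+.5)/4-.5+o[1]) for x,y in c]
# screws; ends mid (top: left/right end middle); notch walls mid-top; red edges
T=f([(73,80),(717,119),(50,81),(743,119),(227,90),(259,92),(319,95),(383,98)],(180,205))
S=f([(89,489),(519,60),(73,522),(533,50),(250,362),(217,340),(287,305),(326,263)],(215,175))
for n,P in(("top",T),("side",S)):
    w=ray(env.camera_info(n),P,.04)
    a,b=w[0],w[1];d=(a-b)/np.linalg.norm(a-b);m=(a+b)/2
    print(n,"screw mid",m.round(4),"len",np.linalg.norm(a-b).round(4),"yaw",np.degrees(np.arctan2(-d[0],d[1])).round(2))
    print(" along y rel mid:",[(round(float((p-m)@d),4)) for p in w])
    print(" across:",[(round(float((p-m)@np.array([d[1],-d[0],0])),4)) for p in w])
E
```

```text
top screw mid [0.5341 0.0146 0.04  ] len 0.4561 yaw -4.08
 along y rel mid: [0.2281, -0.2281, 0.2443, -0.2465, 0.1188, 0.0961, 0.0537, 0.0085]
 across: [-0.0, -0.0, -0.0017, 0.0011, -0.0004, -0.0005, -0.0, 0.0006]
side screw mid [0.5346 0.0105 0.04  ] len 0.4568 yaw -4.11
 along y rel mid: [0.2284, -0.2284, 0.2491, -0.2446, 0.1097, 0.1063, 0.0611, 0.0189]
 across: [0.0, 0.0, -0.0069, -0.0023, -0.0151, 0.0098, -0.0063, -0.005]
```

Both views agree: bar_top is near (0.534, 0.0125), yaw is −4.1°, red is at y ≈ +108 mm as specified, and the notch middle is about +31 to +40 mm. Now I'll shut the gripper, with the jaw axis across the bar so the tip is only 15 mm along it, and go above the red block.

```bash
cat >> h.py <<'E'
YAW=-0.0715
O=np.array([0.5344,0.0125]);X=np.array([np.cos(YAW),np.sin(YAW)]);Y=np.array([-np.sin(YAW),np.cos(YAW)])
RPY=[np.pi,0,YAW]
def P(y,z,x=-0.003): return np.r_[O+x*X+y*Y,z]
def loc(p): d=np.asarray(p)[:2]-O; return (d@X,d@Y,p[2])
E
python3 - <<'E'
from workcell import env
from h import *
env.command_gripper(0.0,20)
env.move_pose(P(.108,.12),RPY)
env.line_to(P(.108,.055),velocity=.1)
env.dwell(.2)
o=env.observe();print(o['t'],np.round(loc(o['tool_pos']),4),o['eef_rot'],o['force'],o['grip_width'],o['q'])
for n in("top","side"): cv2.imwrite(f"pics/{n}1.png",env.get_image(n)[:,:,::-1])
a=cv2.imread("pics/top1.png")[190:260,180:320];b=cv2.imread("pics/side1.png")[180:320,200:340]
cv2.imwrite("pics/c1.png",np.vstack([cv2.resize(a,(560,280)),cv2.resize(b,(560,560))])[:600])
E
```

```text
5.2333 [-0.0023  0.1081  0.056 ] [-3.14127421e+00 -1.62869885e-03 -7.14637921e-02] [ 0.24879951 -0.22224628  0.90947123] 0.0003667866643352769 [ 1.26968836e-01  1.43023524e-01  1.78256595e+00 -9.47164602e-06
  1.21434367e+00  1.98435666e-01]
```

View pics/side1.png

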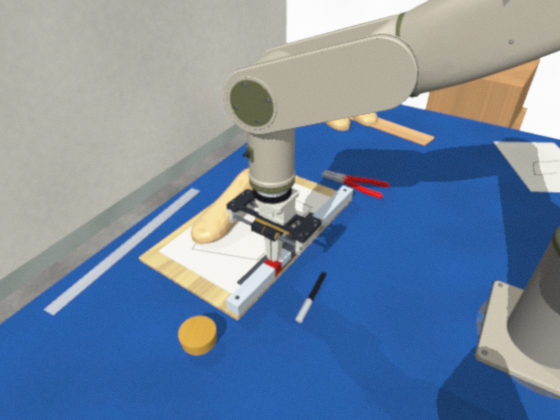

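The fingertip is straight above the red block at about (273,262), and the body is clear of the last. Now I'll descend by feel.

```bash
python3 - <<'E'
from workcell import env
from h import *
f0=np.mean([env.observe()['force'] for _ in range(3)],0)
z=.044; env.line_to(P(.108,z),velocity=.05); env.dwell(.1); f0=env.observe()['force']; print(f0)
while z>.034:
    z-=.0005; env.line_to(P(.108,z),velocity=.01)
    o=env.observe(); f=o['force']-f0; print(round(o['t'],2),round(z,4),np.round(loc(o['tool_pos']),4),f.round(2))
    if f[2]>4: break
env.dwell(.3); o=env.observe(); print(o['t'],np.round(loc(o['tool_pos']),4),(o['force']-f0).round(2))
np.save("f0.npy",f0); np.save("z.npy",z)
E
```

```text
[ 0.23728361 -0.44174007 -0.09634326]
6.05 0.0435 [-0.0029  0.108   0.0436] [-0.39  0.76  0.46]
6.3 0.043 [-0.003  0.108  0.043] [-0.95  0.44  0.33]
6.55 0.0425 [-0.0031  0.108   0.0424] [-0.81  1.23 -0.93]
6.8 0.042 [-0.003   0.108   0.0419] [-0.62  0.34  0.86]
7.05 0.0415 [-0.003   0.108   0.0415] [-0.86  1.09 -0.32]
7.3 0.041 [-0.003   0.108   0.0409] [ 0.01  0.17 -0.39]
7.55 0.0405 [-0.0029  0.108   0.0406] [-0.29  0.55  0.08]
7.8 0.04 [-0.0029  0.108   0.0406] [-2.33 -0.44  5.36]
8.1 [-0.0029  0.108   0.0406] [-3.43 -0.24  5.54]
```

Contact came at tip height 40.6 mm (expected 40) with about 5.5 N. Now I'll slide in −y, holding the force and watching for it to drop.

```bash
python3 - <<'E'
from workcell import env
from h import *
f0=np.load("f0.npy"); z=float(np.load("z.npy")); y=.108; lost=0
while y>.02:
    y-=.003; env.line_to(P(y,z),velocity=.02)
    o=env.observe(); f=o['force']-f0; print(round(o['t'],2),round(y,4),round(z,4),np.round(loc(o['tool_pos']),4),f.round(2))
    if np.abs(f).max()>20: print("high");break
    if f[2]<2:
        env.dwell(.15); f=env.observe()['force']-f0; print(" re",f.round(2))
        if f[2]<2:
            if f[2]>-9 and lost>=1: break
            lost+=1; z-=.0005
            continue
    else: lost=0
    if f[2]>9: z+=.0003
    elif f[2]<3.5: z-=.0003
np.save("z.npy",z);np.save("y.npy",y)
E
```

```text
8.4 0.105 0.04 [-0.0025  0.1052  0.0406] [-1.02  1.74  4.94]
8.7 0.102 0.04 [-0.0024  0.1021  0.0406] [-1.51  2.25  5.99]
9.0 0.099 0.04 [-0.0024  0.0991  0.0406] [-0.16  2.43  5.59]
9.3 0.096 0.04 [-0.0024  0.096   0.0406] [-0.62  3.25  5.87]
9.6 0.093 0.04 [-0.0024  0.093   0.0406] [-0.42  3.39  6.13]
9.9 0.09 0.04 [-0.0025  0.0899  0.0404] [-0.65  3.27  5.87]
10.2 0.087 0.04 [-0.0026  0.0867  0.0403] [0.24 2.42 5.19]
10.5 0.084 0.04 [-0.0027  0.0836  0.0403] [0.37 2.97 5.34]
10.8 0.081 0.04 [-0.0027  0.0806  0.0403] [-0.9   3.02  5.4 ]
11.1 0.078 0.04 [-0.0027  0.0776  0.0403] [0.38 2.86 6.68]
11.4 0.075 0.04 [-0.0027  0.0746  0.0403] [-1.15  2.75  6.48]
11.7 0.072 0.04 [-0.0027  0.0716  0.0403] [0.11 2.96 5.5 ]
12.0 0.069 0.04 [-0.0027  0.0686  0.0403] [-0.63  2.53  5.61]
12.3 0.066 0.04 [-0.0027  0.0657  0.0403] [-0.17  2.33  5.5 ]
12.6 0.063 0.04 [-0.0028  0.0627  0.0403] [0.7  2.99 6.32]
12.9 0.06 0.04 [-0.0028  0.0596  0.0403] [-0.15  2.2   6.21]
13.2 0.057 0.04 [-0.0028  0.0566  0.0403] [-0.22  3.1   6.32]
13.5 0.054 0.04 [-0.0028  0.0536  0.0402] [-0.23  2.74  5.94]
13.8 0.051 0.04 [-0.003   0.0504  0.0399] [-0.13  1.36  2.72]
14.1 0.048 0.0397 [-0.0037  0.0475  0.039 ] [ 0.89  0.23 -0.29]
 re [-1.12  0.13 -0.42]
14.55 0.045 0.0392 [-0.003   0.0448  0.0392] [-0.01  0.28 -0.2 ]
 re [0.95 0.11 0.65]
```

The force vanished at y ≈ 0.049, so the notch wall is near 0.057 and its middle near 0.032, which matches the pictures. Next: move to the middle and press.

```bash
python3 - <<'E'
from workcell import env
from h import *
f0=np.load("f0.npy"); y=.0325
env.line_to(P(.045,.0365),velocity=.03); env.line_to(P(y,.0365),velocity=.03); env.dwell(.15)
f=env.observe()['force']; print("in notch",(f-f0).round(2)); z=.0365
while z>.0225:
    z-=.0007; env.line_to(P(y,z),velocity=.015)
    o=env.observe(); f=o['force']-f0; print(round(o['t'],2),round(z,4),np.round(loc(o['tool_pos']),4),f.round(2))
    if f[2]>18: break
env.dwell(.3); o=env.observe(); print(o['t'],np.round(loc(o['tool_pos']),4),(o['force']-f0).round(2))
E
```

```text
in notch [-0.72  0.33 -0.32]
15.92 0.0358 [-0.0031  0.0326  0.0357] [0.44 0.48 0.15]
16.17 0.0351 [-0.0031  0.0325  0.035 ] [-0.46  0.23  0.38]
16.42 0.0344 [-0.003   0.0325  0.0343] [0.24 1.   0.11]
16.67 0.0337 [-0.003   0.0325  0.0337] [-0.86  0.37  0.4 ]
16.92 0.033 [-0.003   0.0325  0.0329] [-0.07  0.07  0.22]
17.17 0.0323 [-0.003   0.0325  0.0323] [-0.35  0.18 -0.19]
17.42 0.0316 [-0.003   0.0325  0.0317] [-1.35  0.28  2.3 ]
17.67 0.0309 [-0.0029  0.0325  0.031 ] [-1.41  0.39  2.37]
17.92 0.0302 [-0.003   0.0325  0.0302] [-1.3   1.    1.89]
18.17 0.0295 [-0.003   0.0325  0.0294] [0.22 0.61 1.88]
18.42 0.0288 [-0.003   0.0325  0.0287] [0.21 0.16 1.68]
18.67 0.0281 [-0.003   0.0325  0.028 ] [-1.15  0.47  3.13]
18.92 0.0274 [-0.003   0.0325  0.0273] [-0.45  0.3   1.67]
19.17 0.0267 [-0.003   0.0325  0.0266] [-0.85  0.71  3.08]
19.42 0.026 [-0.003   0.0325  0.0262] [-2.13  0.09  5.24]
19.67 0.0253 [-0.0029  0.0325  0.0262] [-4.92 -0.2  11.54]
19.92 0.0246 [-0.0028  0.0325  0.0261] [-8.25  1.66 18.81]
20.2167 [-0.0028  0.0325  0.0261] [-8.45  0.75 18.49]
```

The key gave from z = 32.0 to 26.2 mm at about 2–3 N, then hit its hard stop at 18 N, so its full 6 mm travel is done. Now draw back and look.

```bash
python3 - <<'E'
from workcell import env
from h import *
env.line_to(P(.0325,.06),velocity=.05); env.line_to(P(.0325,.2),velocity=.15)
env.move_pose([.3,-.45,.25],RPY); env.dwell(.5)
o=env.observe();print(o['t'],o['tool_pos'],o['force'])
for n,(x0,x1,y0,y1) in(("top",(180,380,205,250)),("side",(215,365,175,320))):
    im=env.get_image(n)[:,:,::-1]; cv2.imwrite(f"pics/{n}2.png",im)
    a=cv2.imread(f"pics/{n}0.png")
    d=cv2.absdiff(a,np.ascontiguousarray(im)).max(2); print(n,np.argwhere(d[y0:y1,x0:x1]>50).mean(0)+[y0,x0] if (d[y0:y1,x0:x1]>50).any() else None)
    if n=="side": cv2.imwrite("pics/s2crop.png",cv2.resize(im[y0:y1,x0:x1],None,fx=4,fy=4,interpolation=cv2.INTER_CUBIC))
E
```

```text
24.6417 [ 0.30012863 -0.44992573  0.25002597] [-0.19933207 -0.92618184  1.35181408]
top [221.33333333 322.66666667]
side [245.77327935 274.28744939]
```

View pics/s2crop.png

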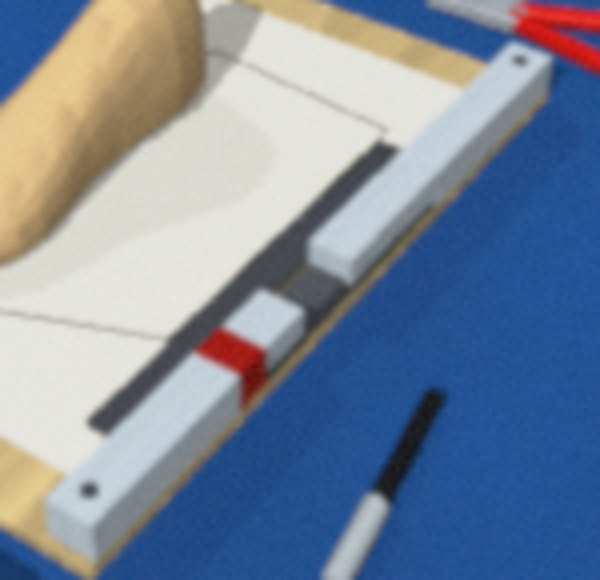

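View pics/top2.png

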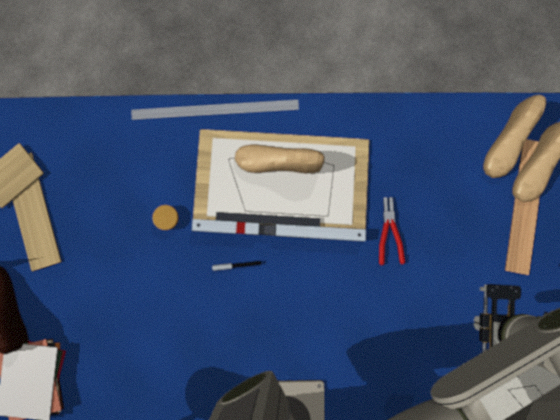

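The side view shows the key sunk at about (294,246), with board now visible past it, and the jaw strip higher along its whole length. The top view shows the last (280,158), marker (237,266), pliers (391,230) and tin (165,217) unmoved, and the arm clear. I'll hand it in.

```bash
python3 -c "
from workcell import env
env.hand_in()"
```

```text
the job is handed in; nothing more can be done
```

The key is pressed fully down and stays down, the clamp jaw has lifted, and I've handed the job in, with the arm finished at about 25 s of the 72 s allowed.

- **Finding the notch:** With the gripper shut, I touched the red block with about 5.5 N and slid the fingertip in the bar's −y direction at about 5–6 N. The contact force vanished at y ≈ +49 mm. That puts the notch middle near +32 mm, close to the top-camera estimate of +31 mm.
- **Pressing the key:** The key top met the fingertip at z ≈ 32 mm and gave way to a hard stop at z ≈ 26.2 mm, where I pressed to about 18 N. I then drew back clear.
- **Last checks:** The final pictures show the key still sunk and the jaw strip higher along its length. By eye, the last, marker, pliers and tin are where they were; I did not measure their positions.
- **Disagreements:**
  - The two cameras differed by about 4 mm along y for the bar's middle. The side view alone put the notch at about +40 mm, and feeling along the edge settled it.
  - The key moved at about 2–3 N rather than the stated 4 N, but its travel and hard stop matched the given 6 mm.

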